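# Empty worn contact tips through the flap of the waste bin

### The job

Clear the two worn copper contact tips off the welding bench: pick up the steel scoop they lie in by its wooden grip, push the sprung flap in the top of the grey waste bin open with the scoop's lip and tip both tips through into the bin. Then draw the scoop out so that the flap shuts, and stand the scoop upright on the bench again.

Things in the scene. Friction and masses are not known exactly. Their poses are not given: they have to be found in the camera images.
- bin: Fixed steel waste bin, 150 (x) x 190 (y) x 125 mm high, hollow; origin: centre of its underside. Port in its flat top 110 mm wide (centred in x), y -91 to 0 mm, shut by a steel flap (top face z 124; hinge y -89, free edge y -3), with a collar 30 mm high round 3 sides, open at the hinge (wall top there z 119). Tip along the bin's +y (robot's left), lip over the hinge: the pressed flap is a chute.
- flap (a joint): Angle of the bin's flap, rad: 0 shut (level), growing as its free edge (at +y) is pushed down into the bin, 1.1 at most. One-way: it cannot lift above the top. A spring shuts it; 55 mm from the hinge it takes 2 to 3 N to push open, far more than the weight of the tips.
- scoop_grip (a point): Grip centre of the scoop (about 0.2 kg), 85 mm above its underside; z up, +y to the lip. Upright wooden post 24 (x) x 20 (y) mm, top 30 mm above this point; may be pinched across x, the gripper upright or leaning. Cup 62 mm wide, walls 45 mm high, 3 mm sheet; flat base from 13 mm behind to 82 mm before this point, then a ramp lip 70 mm long rising forward at 30 degrees, side walls 22 mm.
- scoop_lip (a point): Middle of the front edge of the scoop's lip (62 mm wide over its side walls, 3 mm thick); 142.6 mm before scoop_grip (+y) and 48.5 mm below it while the scoop stands upright. Axes are the scoop's.
- tip_a_center (a point): Centre of a worn copper contact tip, a round pin 10 mm in diameter and 32 mm long (axis along x), 16 g, loose in the scoop. It slides on scoop and flap at slopes over about 25 degrees, so with the scoop tipped 70 to 75 degrees forward (lip and flap sloping down about 40) it runs out.
- tip_b_center (a point): Centre of the second worn contact tip, like the first.

How it is judged:
By the outcome, as a careful person would: the job done as asked, in the order asked, and still so for the second after the job is handed in, with the robot touching nothing.
It also fails if it takes over 51 s, if anything falls off the work surface, if the arm or the gripper's body presses on something with over 40 N, if the wrist force passes 120 N, or if a joint passes its speed limit or range.

### The arm

A 6-joint arm with a two-finger parallel gripper is mounted at the origin on the work surface. World frame = base frame: x ahead of the robot, y to its left, z up, the work surface at z = 0. Lengths are in m, angles in degrees, forces in N, time in s.
With the tool pointing down it reaches from about 0.35 to 0.875 m from the base axis. Payload 4.2 kg.
Tool frame: the origin (TCP) lies on the front face of the gripper's body, between the roots of the fingers; the fingertips stand finger_overhang ahead of it and the grasp point (between the pads) lies 51 mm ahead of it (finger_overhang is the distance from the TCP to the fingertips, in m); z points along the fingers, y is the line along which they close (so a half turn about z gives the same grasp; the last joint's range is limited). The gripper opens to 87 mm and grips with 3 to 60 N. Pads are 19 mm wide; open, the fingers measure 117 mm over their backs; the gripper's body (75 mm by 190 mm) begins 51 mm behind the grasp point.
Start: joints at [80.42, 22.042, 0.453, 0, -68.411, -14.817], TCP at [0.258, 0.569, 0.292] pointing down, gripper open.
Joint ranges: [-179.83, 179.83], [-69.29, 118.12], [-61.27, 80.66], [-181.25, 117.63], [-171.15, -9.14], [-177.46, 177.46]. Speed limits (degrees/s): [159.86, 159.86, 180, 180, 180, 180].

### API

Orientations are given as a 3x3 rotation matrix whose columns are the frame's x, y, z axes.
In Python, from station import sense, capture, camera_model, finish_job, finger_overhang gives the robot as it stands. The module is installed in compiled form; this text tells all that it offers.
- The arm moves only by the tool jog_arm, never from a script. Its argument "rows" is a list that holds one entry, the list of rows, each a list of 4 numbers: the shift along the tool's x, y, z in m, then the turn about the tool's z in rad. A call has 1 to 20 rows; each row shifts and turns the commanded pose from where the row before left it, along the tool's axes as they then stand; what a row does not reach is not made up. A row lasts 1/8 s, in which the tool goes at most 62.5 mm and 10.7 degrees, less where a joint would pass 70% of its speed; a pose out of reach is approached as far as the arm can. A call is refused whole if a number of a shift passes 0.0625 or a number of a turn 0.188, either way. A call with a gripper value outside its range is refused whole. "claw" is the opening, from 0 (shut) to 1 (fully open), set as the call begins (left out, the last holds). The fingers move at their own pace and stop on an object; the grip force is fixed at half the most. Time passes only in rows, so rows that do not move let the fingers close. It gives the time, the measured TCP pose, the force, the opening and the grip force at its end, in the units of the state.
- sense(): the state, without advancing time (a new reading comes with each control period).
- capture(name): name is "scene" or "top"; returns the picture (420x560x3 uint8, red, green, blue); there is no depth.
- camera_model(name): a dict with "fovy" (degrees; the focal length in pixels is half the picture's height over the tangent of half this angle, whatever the lens; pixels are square), "cx", "cy" (the principal point, pixels), "k1" (the pictures are not rectified: a ray, as slopes to the right and down, at radius r is drawn at 1 + k1 r^2 times it, then the intrinsics apply), "eye" and "rotation" of the camera in the world. Camera axes: x right, y down, z forward; pixel columns grow to the right and rows downward; lengths in m; the calibration is good to about 2 mm. A picture is of the moment at which its call begins. camera_model takes no time and is no camera call.
- finish_job(): hands the job in; it is judged then, once.
The state is a dict: "time_s": time; "joints": joint angles; "joint_velocities": joint speeds; "effort": joint torques, N m; "tcp_pos": TCP position; "ee_rot": TCP orientation; "wrist_force": force on the tool from outside, world axes, zero at the start; "moment": the same for the moment, N m; "gripper_width": opening from 0.0 (shut) to 1.0 (fully open); "gripper_force": force on a finger pad.
Only numpy, scipy, OpenCV 4.12 (cv2) and the standard library are available. Lean on these libraries where they do the work, as an engineer would, in place of code of your own. Each camera call takes 0.05 s, during which the arm holds its last target. There are 200 camera calls.

## Working session

There is one attempt and no reset: what is moved stays moved. The work goes in short steps, Python scripts to look and compute and a tool call to move; the robot and the scene stay as the last step left them, time stands still between calls to the robot, and variables do not carry over. Pictures are saved under pics/ and viewed, at most 10 in all, crops included, and the job is handed in when it is done.

Besides the shell and the picture viewer there is one more tool, called after ">>>" in YAML: its name, and indented under it one key for each argument. jog_arm: Moves the arm, as the interface text tells. Its arguments: {"type":"object","properties":{"rows":{"type":"array"},"claw":{"type":"number"}},"required":["rows"]}

```bash
mkdir -p pics
python3 - <<'E'
from station import *
import cv2,numpy as np
s=sense();print(s['time_s'],s['tcp_pos'],np.round(s['ee_rot'],3).tolist(),finger_overhang,s['gripper_width'])
for n in("scene","top"):
    print(n,camera_model(n)); cv2.imwrite(f"pics/{n}0.png",capture(n)[:,:,::-1])
E
```

```text
0.0 [0.25792776 0.56878557 0.29113765] [[0.911, -0.413, -0.001], [-0.413, -0.911, -0.002], [0.0, 0.002, -1.0]] 0.0697 1.0014068804176157
scene {'fovy': 48.47333700572641, 'cx': 283.555227545227, 'cy': 204.23262405166528, 'k1': -0.1516665724714511, 'eye': array([0.9364455 , 0.39759672, 0.60310958]), 'rotation': array([[-0.73021896,  0.43930178, -0.52325349],
       [ 0.68290812,  0.49220116, -0.53979117],
       [ 0.02041475, -0.75149981, -0.65941737]])}
top {'fovy': 48.88807272049671, 'cx': 282.2915842982525, 'cy': 215.57091120518965, 'k1': -0.039572172207225434, 'eye': array([ 0.36426486, -0.02730239,  0.85765395]), 'rotation': array([[ 0.07242166, -0.96694961,  0.24446587],
       [-0.99737144, -0.06964618,  0.0199903 ],
       [-0.0023035 , -0.24527101, -0.96945182]])}
```

View pics/scene0.png

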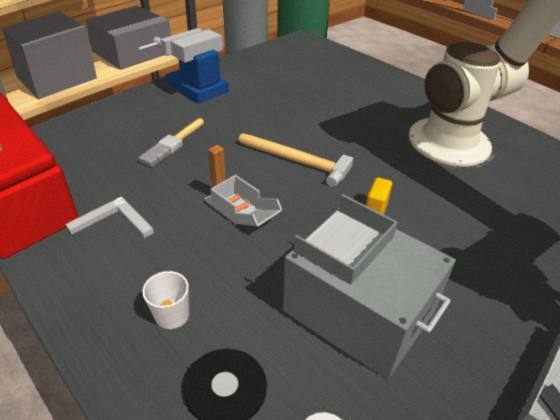

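View pics/top0.png

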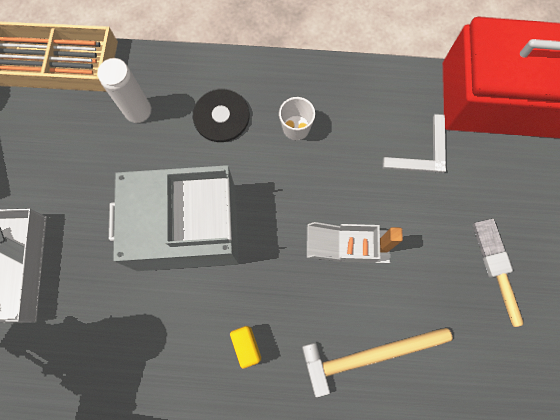

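The scene view shows the scoop (post about (217,165), lip about (270,210)) and the bin (about (365,280)). In the top view the scoop spans (308–402, 225–262), with its lip pointing left (+y), and the bin is at (115–235, 167–263). Next I'll look at enlarged crops.

Run:
```python
import cv2,numpy as np
t=cv2.imread("pics/top0.png");s=cv2.imread("pics/scene0.png")
a=cv2.resize(t[155:275,105:305],None,fx=4,fy=4,interpolation=2)
b=cv2.resize(t[215:270,300:410],None,fx=5,fy=5,interpolation=2)
c=cv2.resize(s[140:230,195:295],None,fx=2.4,fy=2.4,interpolation=2)
# a 800x480 
cv2.imwrite("pics/c1.png",a)
o=np.zeros((275,800,3),np.uint8);o[:275,:550]=b;o[:216,555:795]=c
cv2.imwrite("pics/c2.png",o)
for n,i in(("top",t),("scene",s)):
    h=cv2.cvtColor(i,cv2.COLOR_BGR2HSV)
    m=cv2.inRange(h,(5,150,60),(14,255,255))
    k,l,st,ce=cv2.connectedComponentsWithStats(m)
    for q in range(1,k):
        if 15<st[q,4]<2000: print(n,st[q],ce[q].round(1))
```

```text
top [ 0 39 48  4 70] [23.8 40.3]
top [54 40 42  5 58] [75.4 42.7]
top [ 0 67 41  4 52] [21.8 68.9]
top [50 69 42  5 61] [68.4 71.3]
top [380 228  22  15 113] [391.3 233.5]
top [364 239   3  16  20] [365.6 245.8]
top [380 240   7  12  40] [382.6 244.8]
top [348 243   5  11  17] [350.8 248.7]
scene [54  0 18 11 79] [63.3  4.3]
scene [ 72   0  27  22 160] [82.5 10.6]
scene [87  0  9  9 31] [91.6  3.4]
scene [127   0   7   7  22] [129.6   2. ]
scene [209   0  11   7  22] [214.1   3.1]
scene [27  3 22 15 99] [37.7  9.9]
scene [  0  12  30  16 131] [11.7 18.7]
scene [268  28   9  12  62] [272.4  34.7]
scene [  0  31  13  45 177] [ 4.1 57. ]
scene [529  35  31  56 999] [546.7  63.6]
scene [219  49   6   7  30] [221.7  52.6]
scene [159  64  20  14 117] [167.6  69.9]
scene [  8  74 144  53 966] [86.5 99.7]
scene [209 145  17  41 500] [216.8 164.2]
scene [230 195   9   7  34] [234.4 198. ]
scene [237 202  11   9  43] [242.1 206. ]
```

View pics/c1.png

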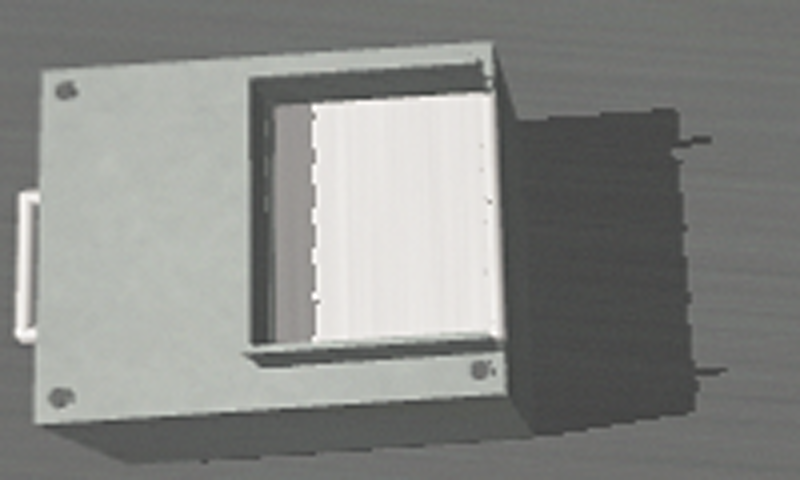

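View pics/c2.png

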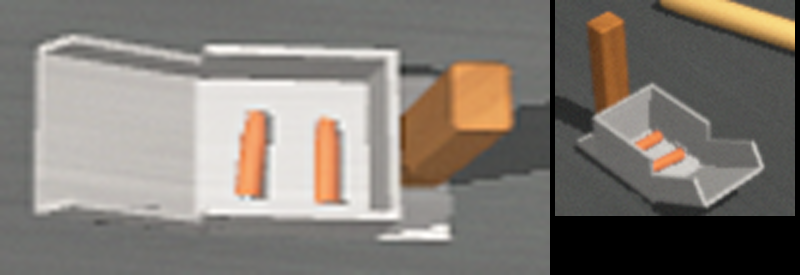

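The first crop gives the bin's top corners at (43,71), (492,42), (507,394) and (35,424). In the second, the post top is at about (450–513, 62–129) and the cup rim runs from (205,45) to (400,216). I'll cast these onto their planes.

```bash
cat > h.py <<'E'
import numpy as np,cv2
from station import *
H=420
def K(n):
    c=camera_model(n);f=H/2/np.tan(np.radians(c['fovy']/2))
    return c,np.array([[f,0,c['cx']],[0,f,c['cy']],[0,0,1]])
def cast(n,uv,z):
    c,k=K(n);p=cv2.undistortPoints(np.float64(uv).reshape(-1,1,2),k,np.array([c['k1'],0,0,0,0.]))[:,0]
    d=np.c_[p,np.ones(len(p))]@c['rotation'].T
    return c['eye']+d*((z-c['eye'][2])/d[:,2])[:,None]
E
python3 - <<'E'
from h import *
np.set_printoptions(precision=4,suppress=True)
b=np.array([(43,71),(492,42),(507,394),(35,424)])/4+(105-.4,155-.4)
P=cast("top",b,.125);print(P,'ctr',P.mean(0));e=P[0]-P[1]+P[3]-P[2];print('bin yaw (x->)',np.degrees(np.arctan2(-e[0],e[1])),np.linalg.norm(P[0]-P[1]),np.linalg.norm(P[1]-P[2]))
o=np.array((300-.4,215-.4))
Q=cast("top",np.array([(450,63),(510,63),(513,128),(453,130)])/5+o,.115);print(Q,Q.mean(0))
for nm,pts,z in(("rim",[(205,45),(397,50),(400,216),(200,219)],.045),("lipfront low",[(37,213)],.0365),("liptop",[(36,48)],.055),("back plate",[(380,238),(450,238)],.0)):
    print(nm,cast("top",np.array(pts)/5+o,z))
# post top in scene crop
print('scene post',cast("scene",np.array([(588,22),(606,12),(624,20),(606,32)])@np.diag([1,1])/2.4-(555/2.4,0)+(195-.3,140-.3),.115).mean(0))
t=cv2.imread("pics/scene0.png")
E
```

```text
[[0.6038 0.2741 0.125 ]
 [0.6299 0.0861 0.125 ]
 [0.4812 0.0648 0.125 ]
 [0.4551 0.2532 0.125 ]] ctr [0.5425 0.1695 0.125 ]
bin yaw (x->) 7.896843536522099 0.18983379736715203 0.15017808490006
[[ 0.5445 -0.1901  0.115 ]
 [ 0.5459 -0.2099  0.115 ]
 [ 0.5241 -0.2111  0.115 ]
 [ 0.522  -0.1914  0.115 ]] [ 0.5342 -0.2006  0.115 ]
rim [[ 0.5618 -0.1167  0.045 ]
 [ 0.565  -0.1861  0.045 ]
 [ 0.5044 -0.1885  0.045 ]
 [ 0.4983 -0.1176  0.045 ]]
lipfront low [[ 0.4977 -0.0601  0.0365]]
liptop [[ 0.554  -0.0555  0.055 ]]
back plate [[ 0.5034 -0.1902  0.    ]
 [ 0.5052 -0.2164  0.    ]]
scene post [ 0.536  -0.1979  0.115 ]
```

>>> jog_arm:
  rows:
    - [[0.0407,0.0418,0,0],[0.0407,0.0418,0,0],[0.0407,0.0418,0,0],[0.0407,0.0418,0,0],[0.0407,0.0418,0,0],[0.0407,0.0418,0,0],[0.0407,0.0418,0,0],[0.0407,0.0418,0,0],[0.0407,0.0418,0,0],[0.0407,0.0418,0,0],[0.0407,0.0418,0,0],[0.0407,0.0418,0,0],[0.0407,0.0418,0,0],[0.0407,0.0418,0,0],[0,0,0,0.181],[0,0,0,0.181],[0,0,0,0.181],[0,0,0,0.181],[0,0,0,0.181],[0,0,0,0.181]]

```text
time_s: 2.6
tcp_pos: [0.5351, -0.1991, 0.2917]
ee_rot: [[0.053, -0.999, -0.001], [-0.999, -0.053, 0.0], [-0.0, 0.001, -1.0]]
wrist_force: [-0.1, 0.1, 0.6]
gripper_width: 0.998
gripper_force: 0.0
```

>>> jog_arm:
  rows:
    - [[0,0,0.05,0],[0,0,0.05,0],[0,0,0.04,0],[0,0,0.016,0],[0,0,0,0]]

```text
time_s: 3.22
tcp_pos: [0.5352, -0.1992, 0.1356]
ee_rot: [[0.059, -0.998, -0.002], [-0.998, -0.059, -0.0], [-0.0, 0.002, -1.0]]
wrist_force: [0.6, -0.5, 0.4]
gripper_width: 0.999
gripper_force: 0.0
```

>>> jog_arm:
  rows:
    - [[0,0,0,0],[0,0,0,0],[0,0,0,0],[0,0,0,0],[0,0,0,0],[0,0,0,0]]
  claw: 0

```text
time_s: 3.98
tcp_pos: [0.5353, -0.1991, 0.1362]
ee_rot: [[0.059, -0.998, -0.0], [-0.998, -0.059, -0.0], [0.0, 0.0, -1.0]]
wrist_force: [-0.3, 0.4, -0.0]
gripper_width: 0.402
gripper_force: 0.0
```

>>> jog_arm:
  rows:
    - [[0,0,-0.01,0],[0,0,-0.03,0],[0,0,-0.05,0],[0,0,-0.03,0],[0,0,0,0],[0,0,0,0]]

```text
time_s: 4.72
tcp_pos: [0.5343, -0.1988, 0.2549]
ee_rot: [[0.058, -0.998, -0.003], [-0.998, -0.058, 0.001], [-0.001, 0.003, -1.0]]
wrist_force: [-0.3, 2.0, -3.2]
gripper_width: 0.276
gripper_force: 29.9
```

Run:
```python
from h import *
t=capture("top")[:,:,::-1];s=capture("scene")[:,:,::-1]
o=np.zeros((560,800,3),np.uint8)
o[:560,:400]=cv2.resize(s[90:300,150:300],(400,560),interpolation=2)
o[:400,400:]=cv2.resize(t[160:360,230:430],(400,400),interpolation=2)
cv2.imwrite("pics/l1.png",o);print(sense()['wrist_force'],sense()['moment'])
```

```text
[ 0.2660451   0.24294317 -2.01499412] [-0.02967622 -0.05359148 -0.01380685]
```

View pics/l1.png

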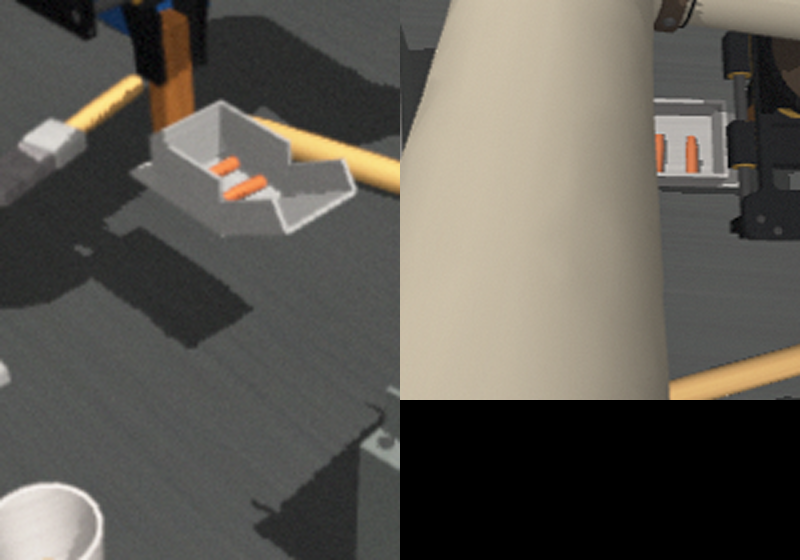

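The scoop is held and still level, with both tips in it. The lip's +x bottom corner is at crop (290,232) and its −x corner at (355,187). I'll estimate lip height from these.

Run:
```python
from h import *
for uv,x in(((290,232),.557),((355,187),.495),((284,226),.557),((222,236),.559),((152,175),.565)):
    p=np.array(uv)/2.667+(150-.3,90-.3)
    a,b=cast("scene",[p],0)[0],cast("scene",[p],.2)[0]
    t=(x-a[0])/(b[0]-a[0]);print(uv,(a+t*(b-a)).round(4))
```

```text
(290, 232) [ 0.557  -0.0532  0.1446]
(355, 187) [ 0.495  -0.0625  0.143 ]
(284, 226) [ 0.557  -0.0587  0.146 ]
(222, 236) [ 0.559  -0.1194  0.1039]
(152, 175) [ 0.565  -0.1861  0.1199]
```

>>> jog_arm:
  rows:
    - [[0,0,0,-0.03],[-0.01,-0.005,0.004,-0.05],[-0.018,-0.009,0.008,0],[-0.022,-0.011,0.01,0],[-0.022,-0.011,0.01,0],[-0.02,-0.009,0.01,0],[-0.018,-0.008,0.007,0],[-0.01,-0.005,0.004,0],[-0.001,-0.0005,0,0],[0,0,0,0]]

```text
time_s: 6.08
tcp_pos: [0.5771, -0.0717, 0.2036]
ee_rot: [[0.138, -0.99, 0.0], [-0.99, -0.138, -0.0], [0.0, -0.0, -1.0]]
wrist_force: [0.4, -0.3, -1.9]
gripper_width: 0.272
gripper_force: 29.9
```

```bash
cat >> h.py <<'E'
C=np.array([.5425,.1695]);YB=np.array([-.1374,.9905]);XB=np.array([.9905,.1374])
def bf():
    s=sense();d=np.array(s['tcp_pos'][:2])-C
    print('t',round(s['time_s'],2),'u,v,graspz mm',(np.array([d@XB,d@YB,s['tcp_pos'][2]-.051])*1000).round(1),'F',np.round(s['wrist_force'],1),'M',np.round(s['moment'],2),'yaw',np.degrees(np.arctan2(-s['ee_rot'][1][1],-s['ee_rot'][0][1])).round(2))
def shot(name,box,cam="scene"):
    i=capture(cam)[:,:,::-1];x0,x1,y0,y1=box;k=min(800/(x1-x0),600/(y1-y0));print('scale',k)
    cv2.imwrite(f"pics/{name}.png",cv2.resize(i[y0:y1,x0:x1],None,fx=k,fy=k,interpolation=2))
E
python3 - <<'E'
from h import *
bf();shot("l2",(180,480,60,360))
E
```

```text
t 6.08 u,v,graspz mm [   1.1 -243.6  152.6] F [ 0.4 -0.3 -1.9] M [-0.03 -0.02  0.  ] yaw 7.95
scale 2.0
```

View pics/l2.png

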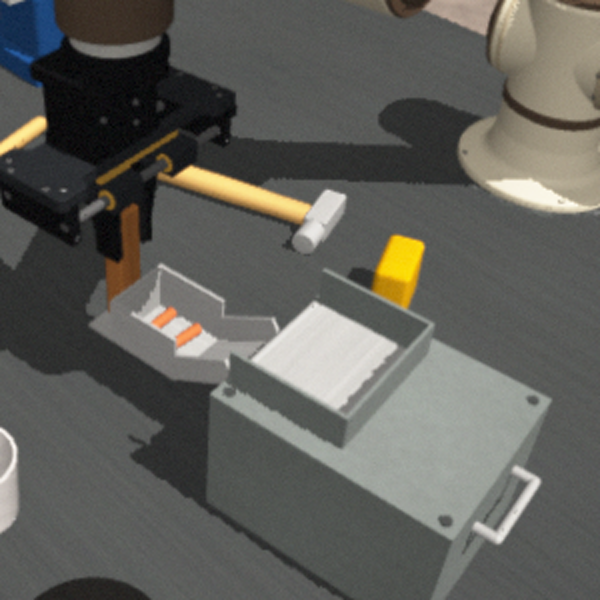

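Scoop level, tips in the cup, lip (crop (228,365)) a few mm from the bin's front wall. Next I press the lip on the wall and swing the hand forward and up around it, so the scoop pivots in the pads.

>>> jog_arm:
  rows:
    - [[-0.004,0,0,0],[-0.004,0,0,0],[-0.0045,0,-0.008,0],[-0.0045,0,-0.008,0],[-0.0045,0,-0.008,0],[-0.0055,0,-0.007,0],[-0.0055,0,-0.007,0],[-0.0055,0,-0.007,0],[0,0,0,0]]

```text
time_s: 7.25
tcp_pos: [0.5717, -0.033, 0.2488]
ee_rot: [[0.139, -0.99, 0.0], [-0.99, -0.139, 0.001], [-0.001, -0.001, -1.0]]
wrist_force: [0.8, -2.4, -1.1]
gripper_width: 0.271
gripper_force: 30.0
```

Run:
```python
from h import *
bf();shot("l3",(180,400,60,280))
```

```text
t 7.25 u,v,graspz mm [   1.1 -204.6  197.8] F [ 0.8 -2.4 -1.1] M [-0.66 -0.33  0.02] yaw 8.01
scale 2.727272727272727
```

View pics/l3.png

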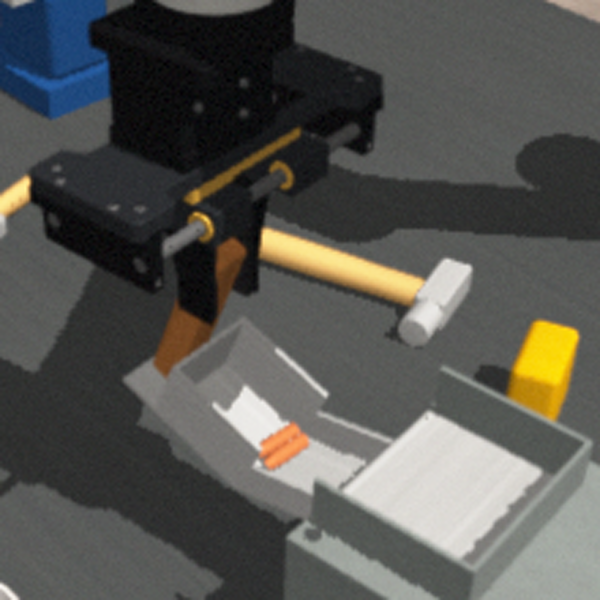

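The pivot works. The scoop is tilted about 22°, its lip is on the wall, and both tips sit in the valley at the ramp's foot (crop (285,445)). I won't tilt further here, or they could roll out. Next I lift the lip over the open hinge side into the collar.

>>> jog_arm:
  rows:
    - [[0.004,0,0,0],[0,0,-0.008,0],[0,0,-0.014,0],[0,0,-0.014,0],[0,0,-0.014,0],[-0.002,0,-0.007,0],[-0.008,0,0,0],[-0.014,0,0,0],[-0.016,0,0,0],[-0.016,0,0,0],[-0.014,0,0,0],[-0.01,0,0,0],[-0.006,0,0,0],[0,0,0,0]]

```text
time_s: 9.05
tcp_pos: [0.5604, 0.0478, 0.3053]
ee_rot: [[0.139, -0.99, 0.0], [-0.99, -0.139, -0.0], [0.0, 0.0, -1.0]]
wrist_force: [-0.5, 0.1, -2.4]
gripper_width: 0.271
gripper_force: 30.0
```

Run:
```python
from h import *
bf();shot("l4",(200,460,40,300))
```

```text
t 9.05 u,v,graspz mm [   1.  -123.   254.3] F [-0.5  0.1 -2.4] M [ 0.01 -0.06 -0.01] yaw 7.99
scale 2.3076923076923075
```

View pics/l4.png

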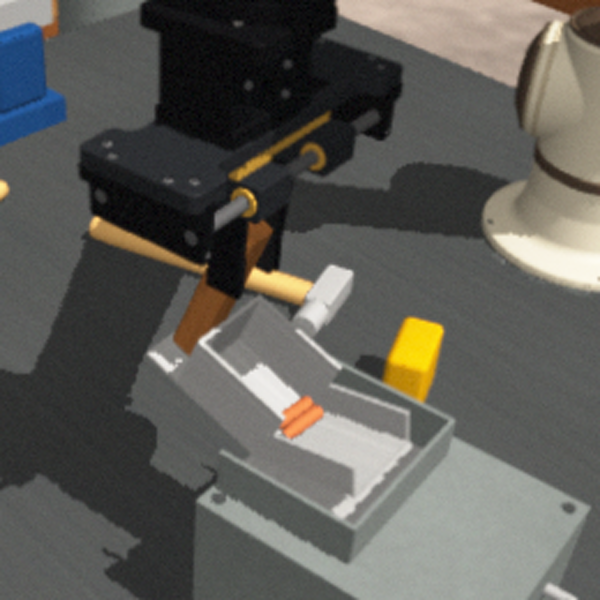

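The lip is inside the collar, about 13 mm from its far wall, and the tips are still in the valley (crop (303,415)). Now I press the lip on the far wall and tip further.

>>> jog_arm:
  rows:
    - [[-0.006,0,0.002,0],[-0.006,0,0.002,0],[-0.0085,0,-0.0045,0],[-0.0085,0,-0.0045,0],[-0.0077,0,-0.0047,0],[-0.0077,0,-0.0047,0],[-0.0077,0,-0.0047,0],[-0.0083,0,-0.0033,0],[-0.0083,0,-0.0033,0],[-0.0083,0,-0.0033,0],[0,0,0,0]]

```text
time_s: 10.48
tcp_pos: [0.55, 0.1236, 0.3359]
ee_rot: [[0.139, -0.99, 0.002], [-0.99, -0.139, -0.001], [0.001, -0.002, -1.0]]
wrist_force: [0.4, -4.3, 2.7]
gripper_width: 0.276
gripper_force: 30.0
```

Run:
```python
from h import *
bf();shot("l5",(200,460,40,300))
```

```text
t 10.47 u,v,graspz mm [  1.1 -46.5 284.9] F [ 0.4 -4.3  2.7] M [-1.53 -0.22  0.02] yaw 8.01
scale 2.3076923076923075
```

View pics/l5.png

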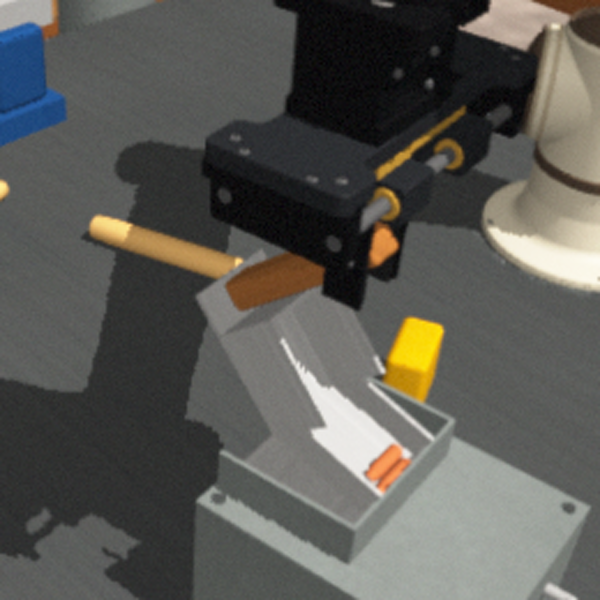

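Tilt is about 50°. Both tips lie at the lip's front edge against the collar wall (crop (387,467)). I'll continue to about 70°.

>>> jog_arm:
  rows:
    - [[-0.009,0,-0.002,0],[-0.009,0,-0.002,0],[-0.009,0,-0.002,0],[-0.008,0,-0.0005,0],[-0.008,0,-0.0005,0],[-0.008,0,0.0005,0],[-0.009,0,0.0005,0],[0,0,0,0]]

```text
time_s: 11.52
tcp_pos: [0.5413, 0.1843, 0.3401]
ee_rot: [[0.14, -0.99, 0.0], [-0.99, -0.14, 0.001], [-0.001, -0.0, -1.0]]
wrist_force: [1.3, -1.7, 4.6]
gripper_width: 0.27
gripper_force: 30.0
```

>>> jog_arm:
  rows:
    - [[0.006,0,0.001,0],[0.008,0,0.003,0],[0.008,0,0.004,0],[0.007,0,0.006,0],[0.006,0,0.008,0],[0.004,0,0.008,0],[0.001,0,0.008,0],[0,0,0.007,0],[0,0,0,0],[0,0,0,0]]

```text
time_s: 12.78
tcp_pos: [0.547, 0.1438, 0.2954]
ee_rot: [[0.139, -0.99, 0.0], [-0.99, -0.139, 0.0], [-0.0, -0.0, -1.0]]
wrist_force: [0.6, 0.7, 0.3]
gripper_width: 0.269
gripper_force: 30.0
```

Run:
```python
from h import *
bf();shot("l6",(200,460,40,300))
```

```text
t 12.78 u,v,graspz mm [  0.9 -26.1 244.4] F [0.6 0.7 0.3] M [ 0.59  0.06 -0.03] yaw 7.98
scale 2.3076923076923075
```

View pics/l6.png

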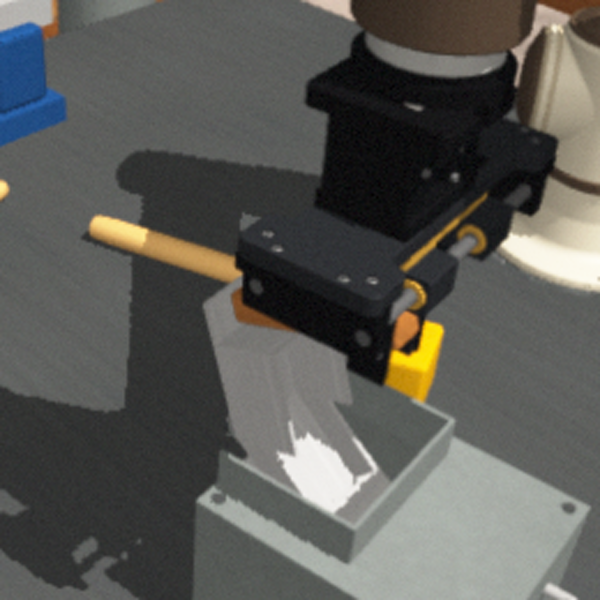

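The lip has pushed the flap open and no tips are visible on the scoop or lip. My ten pictures are used up, so from here I'll check with colour masks. I'll press a little deeper, wait, then draw straight up.

>>> jog_arm:
  rows:
    - [[0,0,0.006,0],[0,0,0.005,0],[0,0,0,0],[0,0,0,0],[0,0,0,0],[0,0,0,0]]

```text
time_s: 13.58
tcp_pos: [0.5472, 0.1448, 0.2872]
ee_rot: [[0.14, -0.99, 0.004], [-0.99, -0.14, 0.002], [-0.002, -0.004, -1.0]]
wrist_force: [-5.3, 5.3, 12.8]
gripper_width: 0.27
gripper_force: 30.0
```

```bash
cat >> h.py <<'E'
def orange(cam,box):
    i=capture(cam);h=cv2.cvtColor(i,cv2.COLOR_RGB2HSV);x0,x1,y0,y1=box
    m=np.zeros(h.shape[:2],np.uint8);m[y0:y1,x0:x1]=cv2.inRange(h,(3,120,60),(16,255,255))[y0:y1,x0:x1]
    k,l,st,ce=cv2.connectedComponentsWithStats(m)
    print(cam,[(st[q].tolist(),cv2.mean(i,(l==q).astype(np.uint8))[:3]) for q in range(1,k) if st[q,4]>3])
E
python3 - <<'E'
from h import *
bf();orange("scene",(285,400,140,290));orange("top",(140,245,160,270))
E
```

```text
t 13.57 u,v,graspz mm [  1.3 -25.2 236.2] F [-5.3  5.3 12.8] M [ 1.46  1.8  -0.09] yaw 8.03
scene [([301, 169, 22, 18, 110], (109.33636363636363, 69.1, 37.6)), ([369, 181, 14, 16, 140], (171.94285714285715, 108.68571428571428, 53.8))]
top [([176, 179, 3, 5, 14], (209.5, 144.92857142857142, 86.5)), ([185, 180, 56, 20, 944], (158.26906779661016, 108.5625, 65.92902542372882))]
```

>>> jog_arm:
  rows:
    - [[0,0,-0.01,0],[0,0,-0.02,0],[0,0,-0.03,0],[0.01,0,-0.03,0],[0.02,0,-0.02,0],[0.03,0,0,0],[0.04,0,0,0],[0.05,0,0,0],[0.05,0,0,0],[0.04,0,0,0],[0.03,0,0,0],[0.01,0,0,0],[0,0,0,0]]

```text
time_s: 15.3
tcp_pos: [0.5855, -0.1341, 0.3931]
ee_rot: [[0.137, -0.991, -0.002], [-0.991, -0.137, 0.0], [-0.001, 0.002, -1.0]]
wrist_force: [-0.4, 0.7, -2.6]
gripper_width: 0.269
gripper_force: 30.0
```

Run:
```python
from h import *
bf();orange("scene",(180,400,80,290));orange("top",(130,460,160,330))
i=capture("top");print('flap gray top', [i[r,c].tolist() for r,c in((200,200),(215,200),(230,215))])
```

```text
t 15.3 u,v,graspz mm [   0.8 -306.7  342.1] F [-0.4  0.7 -2.6] M [ 0.25 -0.03 -0.01] yaw 7.89
scene [([255, 146, 3, 3, 5], (129.20000000000002, 97.2, 59.400000000000006)), ([305, 163, 3, 2, 4], (113.0, 85.25, 52.75))]
top [([440, 160, 17, 5, 54], (87.68518518518518, 60.48148148148148, 37.129629629629626))]
flap gray top [[201, 189, 166], [195, 184, 163], [187, 176, 156]]
```

Run:
```python
from h import *
i=capture("top")[:,:,::-1];t=cv2.imread("pics/top0.png")
m=np.array([cast("top",[p],.124)[0] for p in [(0,0)]])
d=cv2.absdiff(i,t).max(2)[170:255,170:236];print('port diff mean',d.mean(),(d>40).sum(),d.size)
s=capture("scene")[:,:,::-1];s0=cv2.imread("pics/scene0.png")
d=cv2.absdiff(s,s0).max(2)[215:265,305:375];print('scene port diff',d.mean(),(d>40).sum(),d.size)
```

```text
port diff mean 67.71176470588236 4767 5610
scene port diff 2.943142857142857 0 3500
```

>>> jog_arm:
  rows:
    - [[-0.02,0,0.01,0],[-0.03,0,0.02,0],[-0.03,0,0.03,0],[-0.022,0,0.035,0],[-0.01,0,0.035,0],[0,0,0.02,0],[0,0,0.015,0],[0,0,0.006,0],[0,0,0,0]]

```text
time_s: 16.68
tcp_pos: [0.5704, -0.0227, 0.2234]
ee_rot: [[0.139, -0.99, 0.0], [-0.99, -0.139, -0.0], [0.0, -0.0, -1.0]]
wrist_force: [-0.2, 0.5, -1.7]
gripper_width: 0.274
gripper_force: 30.0
```

Run:
```python
from h import *
bf();orange("scene",(150,330,60,290))
```

```text
t 16.68 u,v,graspz mm [   1.2 -194.2  172.4] F [-0.2  0.5 -1.7] M [ 0.2  -0.   -0.01] yaw 7.97
scene [([158, 63, 21, 15, 142], (147.9788732394366, 91.23239436619718, 50.13380281690141)), ([150, 72, 2, 9, 16], (120.0, 76.6875, 45.6875)), ([246, 164, 2, 3, 4], (78.75, 52.0, 32.25)), ([265, 164, 11, 17, 136], (109.83823529411765, 67.4779411764706, 34.5)), ([314, 165, 3, 3, 4], (144.75, 108.75, 67.25)), ([246, 173, 5, 7, 22], (94.13636363636364, 59.409090909090914, 33.13636363636364))]
```

The scene-view port region matches the first picture exactly, so the flap is shut and empty. Now I touch the lip down and drag back to level the scoop.

>>> jog_arm:
  rows:
    - [[0,0,0.006,0],[0,0,0.005,0],[0,0,0.004,0],[0,0,0.004,0],[0,0,0,0]]

```text
time_s: 17.35
tcp_pos: [0.5701, -0.0229, 0.2038]
ee_rot: [[0.138, -0.99, -0.001], [-0.99, -0.138, -0.0], [0.0, 0.001, -1.0]]
wrist_force: [-0.0, -0.5, -1.6]
gripper_width: 0.273
gripper_force: 30.0
```

>>> jog_arm:
  rows:
    - [[0,0,0.004,0],[0,0,0.004,0],[0,0,0,0]]

```text
time_s: 17.73
tcp_pos: [0.5726, -0.023, 0.2019]
ee_rot: [[0.141, -0.99, 0.008], [-0.99, -0.141, -0.001], [0.003, -0.008, -1.0]]
wrist_force: [-4.7, 1.1, 18.3]
gripper_width: 0.268
gripper_force: 30.1
```

>>> jog_arm:
  rows:
    - [[0.006,0,0,0],[0.007,0,0,0],[0.008,0,0,0],[0,0,0,0]]

```text
time_s: 18.23
tcp_pos: [0.5755, -0.0443, 0.201]
ee_rot: [[0.14, -0.99, 0.008], [-0.99, -0.14, -0.001], [0.002, -0.008, -1.0]]
wrist_force: [-2.5, -0.6, 14.7]
gripper_width: 0.268
gripper_force: 30.0
```

Run:
```python
from h import *
bf()
```

```text
t 18.23 u,v,graspz mm [   3.3 -216.3  150. ] F [-2.5 -0.6 14.7] M [ 0.12  0.81 -0.08] yaw 8.03
```

>>> jog_arm:
  rows:
    - [[0.009,0,0.001,0],[0.009,0,0.002,0],[0.009,0,0.003,0],[0.008,0,0.003,0],[0,0,0,0]]

```text
time_s: 18.85
tcp_pos: [0.5803, -0.0801, 0.1916]
ee_rot: [[0.14, -0.99, 0.007], [-0.99, -0.14, -0.003], [0.004, -0.007, -1.0]]
wrist_force: [-1.1, -3.4, 12.2]
gripper_width: 0.272
gripper_force: 30.0
```

Run:
```python
from h import *
bf();i=capture("scene")[:,:,::-1];s0=cv2.imread("pics/scene0.png")
d=(cv2.absdiff(i,s0).max(2)>35)[90:290,170:340]
g=i[90:290,170:340].mean(2)
# coarse text map of brightness, 5px cells
ch=" .:-=+*#%@"
for r in range(0,200,6): print(''.join(ch[min(9,int(g[r:r+6,c:c+3].mean()/22))] for c in range(0,170,3)))
```

```text
t 18.85 u,v,graspz mm [   3.1 -252.4  140.6] F [-1.1 -3.4 12.2] M [-0.86  0.49 -0.06] yaw 8.03
::-:::::::..  .:-==+++==--:   ---------------------------
------:.                      :--------------------------
-------:.                     .....:---------------------
==-------.                  ...........::----------------
---==---=:              .   .   .........-----=---=------
-----=+*%+                     ...      .--=-==========-=
---=*%@%*-              .    ....   ... :------=-=======-
**#@%*+--:                ..:::....::. .:::::::::::::::::
@@#+::::::...          ..::::.....:-::.::::::::::::::::::
+::-:::::::::::..  ...::...::-...-#@%#*+-::::::::::::::::
-..:.::::::::::...::::....:.::::-==+*#%%@%%%#+==---------
-:   ...::::::::..::.....  .-=-===-----==+*#%%%@%%#*+===*
--..    ....:....:---....  :=========---------=+*##%%%%%@
---:.       ...==-....:--. -=======-===-------------=+#@@
----=--:.   .  ::.    -:.  -==========-===----------=*%@@
--=-===-:::.. .:-:    -:...-=================------:=++*+
:::-==--=+=--::---.   =+=-=----==-=-====---=---------===-
:::::::-++++===++++
[... 266 characters left out ...]
@@@@
::::::::::::::=+++++++*@@@@*++**=----------------=#@@@@@@
:-:::::::::::::-+++++%@@@@@@@#++**+------------+#@@@@@@@@
::---::::::::::::=++#@@@@@@@@@@%*+*=-----====+%@@@@@@@@@@
:-===---:::::::::::-=+#@@@@@@@@@@#==--------=+#%@@@@@@@@@
-======------------::-=+*%@@@@@#======---------=+*%@@@@@@
=========--====--=-==---=+*%@*==-==----+*====------=+#@@@
=-=========---=====--===--=+======-:::-=+**##*+=------=+*
=============--=====-===========-:::::----=+*###**=------
@%#*=-=========-======-===-===-:::::::--------=**###*==--
@@%#%*=-=-==============-----:::::::::-----------=+*###*+
@@%#*@+==================-::::::::::::--------------=+*##
@@%#*%+===-==========-===:::::::::::::-----------------+*
```

>>> jog_arm:
  rows:
    - [[0.0088,0,0.004,0],[0.0088,0,0.004,0],[0.0088,0,0.0043,0],[0.0088,0,0.0043,0],[0.0105,0,0.0028,0],[0.0105,0,0.0029,0],[0.01,0,0.0046,0],[0.01,0,0.0047,0],[0,0,0,0]]

```text
time_s: 20.02
tcp_pos: [0.5899, -0.1551, 0.1575]
ee_rot: [[0.139, -0.99, 0.003], [-0.99, -0.139, -0.002], [0.002, -0.003, -1.0]]
wrist_force: [0.0, -1.7, 5.7]
gripper_width: 0.274
gripper_force: 30.0
```

>>> jog_arm:
  rows:
    - [[0.006,0,0.004,0],[0.006,0,0.004,0],[0.006,0,0.005,0],[0,0,0,0]]

```text
time_s: 20.52
tcp_pos: [0.5926, -0.1733, 0.1449]
ee_rot: [[0.14, -0.99, 0.004], [-0.99, -0.14, -0.003], [0.003, -0.003, -1.0]]
wrist_force: [-0.4, -3.7, 7.0]
gripper_width: 0.274
gripper_force: 30.0
```

Run:
```python
from h import *
bf();i=capture("scene")[:,:,::-1]
g=i[70:230,170:300].mean(2)
ch=" .:-=+*#%@"
for r in range(0,160,4): print(''.join(ch[min(9,int(g[r:r+4,c:c+2].mean()/22))] for c in range(0,130,2)))
```

```text
t 20.52 u,v,graspz mm [   2.5 -346.4   93.9] F [-0.4 -3.7  7. ] M [-0.81  0.21  0.03] yaw 8.02
::::::::::::::::......:::-====+++++++++++**+:-::-----------------
:::::::::::::::::.....:---========++++++++*+:-::::::::-----------
::::::::::::::::.......--=============++++++:-:::::::::::------::
:::::::::::::::::......-==----====-======+++-:-::::::::::::::::::
:::::::::::::::::.....:-----------===--======:--::::::::::::..::-
:::::::::::::::::..:..---------=-----------===::-::.........::---
::::::::::::::::----. .-------------------------::::::::::-------
.-===========+++=-:   .------------------------------------------
   .::------::..      :------------------------------------------
                      ......::---------------==-----=--------=---
                       ..........:---------------=----==---------
                     ................::-----=---------------=----
                    ..... .............:-=--------------------===
              ..    .:::.  ..........  .--==----=-----------=--=-
                    .:.. .....         .:::--==-==---------==-===
       .       
[... 934 characters left out ...]
======---====--=----========-==========-
::::::::::::..:-=====+##*+========---==-------=-======-=======-=-
:::::::::::-----==+*###*++**+==-=====-====-=-----=----=--==--==--
::::::::::::---=*######*+++++***==--===----------------=-=---=---
::::::::::::-===*######+++++++++***==------------------=-----=---
:::::::::::=+===*######**++++++++++**=------------------------=--
:::::::::-=+++++*###%@@@@%*+++++++++*=----------------------=---=
:::::::-=++++++++*%@@@@@@@@@%#++++++++++++++++++-----------------
::::::::-=+++++++++*#%@@@@@@@@@%#*+++++++++++++#+---------------=
:::::::::::-=+++++++++*#@@@@@@@@@@%*++++++++++++#=----------=----
::::::::::::---=+++++++++%@@@@@@@@%#############%+---------------
```

>>> jog_arm:
  rows:
    - [[0.003,0,0.003,0],[0.003,0,0.003,0],[0,0,0,0]]

```text
time_s: 20.95
tcp_pos: [0.5937, -0.1783, 0.1406]
ee_rot: [[0.14, -0.99, 0.005], [-0.99, -0.14, -0.002], [0.003, -0.004, -1.0]]
wrist_force: [-1.8, 0.5, 13.5]
gripper_width: 0.275
gripper_force: 30.0
```

Run:
```python
from h import *
bf()
```

```text
t 20.95 u,v,graspz mm [   2.9 -351.5   89.6] F [-1.8  0.5 13.5] M [ 0.26  1.01 -0.09] yaw 8.08
```

>>> jog_arm:
  rows:
    - [[0,0,-0.003,0],[0,0,0,0]]

```text
time_s: 21.2
tcp_pos: [0.5925, -0.1777, 0.1407]
ee_rot: [[0.139, -0.99, 0.002], [-0.99, -0.139, -0.001], [0.001, -0.001, -1.0]]
wrist_force: [-0.3, 0.4, 7.0]
gripper_width: 0.272
gripper_force: 30.0
```

>>> jog_arm:
  rows:
    - [[0,0,0,0],[0,0,0,0],[0,0,0,0],[0,0,0,0],[0,0,0,0],[0,0,0,0],[0,0,0,0]]
  claw: 1

```text
time_s: 22.08
tcp_pos: [0.5919, -0.1775, 0.1397]
ee_rot: [[0.139, -0.99, 0.0], [-0.99, -0.139, 0.0], [-0.0, -0.0, -1.0]]
wrist_force: [-0.7, -0.3, -1.2]
gripper_width: 0.959
gripper_force: 0.0
```

>>> jog_arm:
  rows:
    - [[0,0,-0.01,0],[0,0,-0.03,0],[0,0,-0.05,0],[0,0,-0.05,0],[0,0,-0.05,0],[0.03,0,-0.03,0],[0.05,0,0,0],[0.05,0,0,0],[0.05,0,0,0],[0.03,0,0,0],[0,0,0,0]]

```text
time_s: 23.45
tcp_pos: [0.6205, -0.3877, 0.359]
ee_rot: [[0.135, -0.991, -0.001], [-0.991, -0.135, 0.0], [-0.0, 0.001, -1.0]]
wrist_force: [0.3, 0.3, -0.9]
gripper_width: 1.002
gripper_force: 0.0
```

Run:
```python
from h import *
bf();orange("scene",(180,400,100,290));orange("top",(130,460,160,330))
# predicted post top position vs scene; brightness map of scoop from the top
P=[(.594,-.179)]
c,k=K("scene");p=np.array([[.5937,-.1783,.115],[.5937,-.1783,.03]])
q=(p-c['eye'])@c['rotation'];print(cv2.projectPoints(q,np.zeros(3),np.zeros(3),k,np.array([c['k1'],0,0,0,0.]))[0][:,0].round(1))
d=cv2.absdiff(capture("scene")[:,:,::-1],cv2.imread("pics/scene0.png")).max(2)[215:265,305:375];print('port diff',(d>40).sum())
```

```text
t 23.45 u,v,graspz mm [   0.7 -562.6  308. ] F [ 0.3  0.3 -0.9] M [ 0.11 -0.03 -0.04] yaw 7.78
scene [([195, 120, 2, 4, 4], (138.5, 104.0, 63.25)), ([195, 128, 3, 3, 5], (100.4, 75.60000000000001, 47.6)), ([249, 135, 3, 2, 4], (129.75, 96.75, 58.75)), ([250, 145, 3, 2, 4], (119.75, 89.0, 54.25)), ([258, 148, 3, 2, 4], (118.75, 87.25, 52.25)), ([275, 153, 5, 3, 6], (128.33333333333331, 96.0, 58.666666666666664)), ([188, 162, 19, 44, 595], (139.25882352941179, 86.01344537815126, 42.61344537815126))]
top [([370, 193, 22, 28, 399], (143.26315789473682, 97.16290726817041, 57.558897243107765))]
[[196.3 165.9]
 [200.8 202.4]]
port diff 0
```

Run:
```python
from h import *
t0=cv2.imread("pics/top0.png");i=capture("top")[:,:,::-1]
d=cv2.absdiff(i,t0).max(2);print('port',(d[165:260,165:240]>40).sum())
m=(d>50).astype(np.uint8);k,l,st,_=cv2.connectedComponentsWithStats(m);print([s.tolist() for s in st[1:] if s[4]>12])
s0=cv2.imread("pics/scene0.png");d=cv2.absdiff(capture("scene")[:,:,::-1],s0).max(2);m=(d>60).astype(np.uint8);k,l,st,_=cv2.connectedComponentsWithStats(m);print([s.tolist() for s in st[1:] if s[4]>12])
```

```text
port 0
[[449, 0, 111, 171, 11439], [376, 169, 184, 240, 28699], [298, 193, 107, 67, 4150], [310, 198, 18, 2, 19], [402, 205, 10, 12, 38], [390, 227, 13, 16, 165], [491, 236, 6, 10, 25], [375, 259, 15, 4, 32], [41, 310, 277, 110, 17269], [230, 331, 39, 37, 746], [307, 364, 25, 56, 616], [374, 379, 133, 41, 2995], [361, 382, 11, 10, 16], [328, 406, 12, 14, 47]]
[[40, 0, 74, 53, 1072], [122, 0, 14, 11, 115], [478, 0, 51, 89, 1392], [459, 4, 4, 5, 14], [462, 12, 12, 4, 17], [125, 22, 11, 14, 111], [514, 34, 26, 19, 221], [478, 45, 10, 5, 25], [517, 48, 12, 9, 34], [517, 57, 10, 5, 26], [425, 63, 4, 12, 15], [462, 63, 51, 58, 1338], [428, 64, 35, 49, 1026], [518, 83, 15, 10, 74], [504, 93, 33, 32, 703], [495, 112, 27, 29, 129], [191, 118, 13, 11, 76], [418, 123, 64, 43, 1000], [240, 133, 30, 10, 142], [188, 145, 94, 99, 2558]]
```

```bash
python3 -c "
from station import finish_job
print(finish_job())"
```

```text
the job is handed in; nothing more can be done
None
```

I tipped both contact tips through the flap, and the flap has shut. The scoop stands upright on the bench, released, and the job was handed in after about 24 s. I confirmed this only by colour and difference checks in both cameras: no copper was left on the scoop, flap or nearby bench. I couldn't see the tips inside the bin.

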